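# Show the bearing ball to the up-looking camera

### The job

Take the ball tray by its black upright grip, gently (squeeze it with no more than about 40 N from each finger), lift it clear of the worktop and carry it level, so that the loose steel ball never leaves its pocket. Bring the pocket with the ball centred over the lens of the upward-looking camera and finish holding it there, still and level, with the tray's underside about 80 mm above the lens; do not set it down or let go. Leave the loupe, the stamp and the swab jar near the work where they stand.

Things in the scene. Friction and masses are not known exactly. Their poses are not given: they have to be found in the camera images.
- tray: loose aluminium plate 150 (x) x 60 (y) x 10 mm, 0.2 to 0.33 kg, with two round pockets 38 mm wide at x = +52 and -52 mm and a black upright grip in the middle. Origin: centre of its underside; z up, x towards the pocket with the ball (the other is empty); any yaw
- tray_grip (a point): point to grip, tray frame (0, 0, 36) mm, axes as the tray. The grip is 12 mm thick (y), 30 mm long (x), its top 54 mm above the tray's underside; its foot flange (40 x 26 mm) ends at 14 mm. Pinch it from above, fingers closing along the tray's y; the tray hangs nearly balanced
- tray_pocket (a point): where the ball's centre lies when it rests in mid-pocket: tray frame (52, 0, 18.5) mm. The pocket has a clear floor, a 5 degree cone, its middle 4 mm below the plate's top and its edge about 2.5 mm below it: the ball rolls about when tipped or jerked, and out beyond about 30 degrees of tilt
- tray_window (a point): centre of the clear pocket's window on the tray's underside, below the ball: tray frame (52, 0, 0) mm
- ball_center (a point): centre of the loose steel ball, 25 mm in diameter, 64 g, which lies in one pocket of the tray
- up_camera: the upward-looking camera, fixed to the worktop: a grey housing 68 x 68 mm on a dark 90 x 90 mm foot plate, with a round black lens on top, 55 mm high in all. Origin: centre of its underside, z up
- lens (a point): centre of the camera's lens face, 55 mm above the worktop, z up
- loupe: bystander: black eye loupe, 41 mm wide, 30 mm high, loose; origin: centre of its underside
- stamp: bystander: stamp with a wooden knob, 26 x 26 x 55 mm high, loose; origin: centre of its underside
- jar: bystander: clear jar of swabs, 49 mm wide, 88 mm high, loose; origin: centre of its underside
There are look-alikes about, which are no part of the job. Of the things that look like the part that bears ball_center, the smaller one is meant.

How it is judged (in metres and radians):
On the way:
1. the tray hangs in the gripper, at least 40 mm clear of the worktop, with the ball in its pocket (height (world z) of tray above 0.04 m and contact force between the fingers and tray above 2 N and distance between ball_center and tray_pocket below 0.02 m), for 0.2 s.
At the end, for the whole second after the job is handed in: The gripper still holds the tray, at rest (20 mm/s) and level to 0.10 rad, touching neither camera nor jar; the window under the ball is within 15 mm sideways of the lens and 60 to 100 mm above it; the ball is in its pocket; loupe, stamp and jar are within 20 mm of their places (horizontal distance between tray_window and lens below 0.015 m and z of tray_window in the frame of lens between 0.06 and 0.1 m and angle between tray's own z axis and vertical below 0.1 rad and distance between ball_center and tray_pocket below 0.02 m and linear speed of tray below 0.02 m/s and contact force between the fingers and tray above 2 N and contact force between tray and up_camera below 0.1 N and contact force between tray and jar below 0.1 N and distance of each of loupe, stamp, jar from where it was at the start of the episode below 0.02 m); the arm keeps its last pose, push and grip.
It fails at once if the ball leaves its pocket (distance between ball_center and tray_pocket above 0.022 m).
It fails at once if the tray is squeezed too hard (over 55 N from each of two fingers, 110 N in all) (contact force between the fingers and tray above 110 N).
It fails at once if a bystander is disturbed (distance of any of loupe, stamp, jar from where it was at the start of the episode above 0.03 m).
It also fails if it takes over 42 s, if anything falls off the work surface, if the arm or the gripper's body presses on something with over 40 N, if the wrist force passes 120 N, or if a joint passes its speed limit or range.

### The arm

A 6-joint arm with a two-finger parallel gripper is mounted at the origin on a cart in front of the work surface, level with it; the furniture and walls round the work are solid. World frame = base frame: x ahead of the robot, y to its left, z up, the work surface at z = 0. Lengths are in mm, angles in rad, forces in N, time in s.
With the tool pointing down it reaches from about 250 to 775 mm from the base axis. Payload 4 kg.
Tool frame: the origin (TCP) lies at the very end of the fingers, on their centre line; the grasp point (between the pads) lies 19 mm behind it; z points along the fingers, x is the direction in which the jaws open and shut, and the axes are right-handed (so a half turn about z gives the same grasp; the last joint's range is limited). The gripper opens to 85 mm and grips with 20 to 120 N. Pads are 22 mm wide; open, the fingers measure 114 mm over their backs; the gripper's body (76 mm by 85 mm) begins 54 mm behind the grasp point. The pads swing forward as they close: fully open they stand 13 mm farther back than shut.
Start: joints at [0.997, 0.087, 1.371, -0, 1.684, -0.103], TCP at [249.491, 490.176, 231.341] pointing down, gripper open.
Joint ranges: [-3.1, 3.1], [-0.76, 2.03], [0.27, 2.55], [-1.08, 4.22], [0.17, 2.65], [-2.57, 2.57]. Speed limits (rad/s): [2.79, 2.79, 3.14, 3.14, 3.14, 3.14].

### API

Orientations are given as a unit quaternion [x, y, z, w].
In Python, from rig import state, eyes, workorder gives the robot as it stands. The module is installed in compiled form; this text tells all that it offers.
- The arm moves only by the shell command python3 -m pendant 'ROWS' [FORCE]. ROWS is JSON, a list of rows, each an object with "dp": the shift along the tool's x, y, z in mm, a list of three; "roll": the turn about the tool's z in degrees; "hand": the opening, from -1 (shut) to 1 (fully open). In form: [{"dp": [x, y, z], "roll": roll, "hand": hand}, ...]. A call has exactly 8 rows; each row shifts and turns the commanded pose from where the row before left it, along the tool's axes as they then stand; what a row does not reach is not made up. A row lasts 1/10 s, in which the tool goes at most 50 mm and 8.59 degrees, less where a joint would pass 70% of its speed; a pose out of reach is approached as far as the arm can. A call with a gripper value outside its range is refused whole. The fingers move at their own pace and stop on an object; FORCE is the grip in N (left out, the last holds). Time passes only in rows, so rows that do not move let the fingers close, or fill a call up. It gives the time, the measured TCP pose, the force and the opening at its end, in the units of the state.
- state(): the state, without advancing time (a new reading comes with each control period).
- eyes.grab_frame(name): name is "scene" or "side" or "wrist"; returns a dict with "pixels" (400x640x3 uint8, red, green, blue), "range_z" (400x640 float32, mm along the optical axis (not along the pixel's ray), 0 where there is no reading), "fx", "fy", "cx", "cy" (pixels), "dist" ([k1, k2, p1, p2, k3] as OpenCV has them; the pictures are not rectified), "camera_from_world" (4x4, takes a point from world to camera coordinates). Camera axes: x right, y down, z forward; pixel columns grow to the right and rows downward; lengths in mm; the calibration is good to about 2 mm. A picture is of the moment at which its call begins.
- workorder.close_job(): hands the job in, once; it reports no verdict.
The state is a dict: "t": time; "joints": joint angles; "joint_vel": joint speeds; "effort": joint torques, N m; "eef_pos": TCP position; "eef_rot": TCP orientation; "contact_force": force on the tool from outside, world axes, zero at the start; "torque": the same for the moment, N m; "grip_width": finger opening in mm.
Only numpy, scipy, OpenCV 4.12 (cv2) and the standard library are available. Lean on these libraries where they do the work, as an engineer would, in place of code of your own. Each camera call takes 0.05 s, during which the arm holds its last target. There are 200 camera calls.

## Working session

There is one attempt and no reset: what is moved stays moved. The work goes in short steps, Python scripts to look and compute and a shell command to move; the robot and the scene stay as the last step left them, time stands still between calls to the robot, and variables do not carry over. Pictures are saved under pics/ and viewed, about 8 in all and at most 12, crops included, and the job is handed in when it is done.

```bash
mkdir -p pics
cat > h.py <<'E'
import numpy as np, cv2
from rig import state, eyes, workorder
def grab(n,save=None):
    f=eyes.grab_frame(n)
    if save: cv2.imwrite('pics/'+save,f['pixels'][:,:,::-1]); np.savez('pics/'+save+'.npz',**{k:np.array(v) for k,v in f.items()})
    return f
def K(f): return np.array([[f['fx'],0,f['cx']],[0,f['fy'],f['cy']],[0,0,1]],float)
def rays(f,uv):
    p=cv2.undistortPoints(np.array(uv,float).reshape(-1,1,2),K(f),np.array(f['dist'],float)).reshape(-1,2)
    T=np.array(f['camera_from_world']);R=T[:3,:3];c=-R.T@T[:3,3]
    return c,np.c_[p,np.ones(len(p))]@R
def onz(f,uv,z):
    c,d=rays(f,uv); return c+d*((z-c[2])/d[:,2])[:,None]
def cloud(f):
    h,w=f['range_z'].shape;v,u=np.mgrid[:h,:w]
    c,d=rays(f,np.c_[u.ravel(),v.ravel()])
    P=c+d*f['range_z'].reshape(-1,1); P[f['range_z'].ravel()==0]=np.nan
    return P.reshape(h,w,3)
def load(n):
    z=np.load('pics/'+n+'.npz'); return {k:z[k] for k in z}
E
python3 - <<'E'
from h import *
for n in('scene','side','wrist'): f=grab(n,n+'0.png')
a=[cv2.imread(f'pics/{n}0.png') for n in('scene','side')]
cv2.imwrite('pics/a.png',cv2.resize(np.vstack(a),None,fx=.75,fy=.75)) 
print(state())
E
```

```text
{'t': 0.15, 'joints': array([ 9.96899463e-01,  8.78248113e-02,  1.37192677e+00,  1.40929122e-05,
        1.68356249e+00, -1.03125025e-01]), 'joint_vel': array([-0.0014414 , -0.00133681, -0.00321872,  0.00041564,  0.00104014,
        0.00040868]), 'effort': array([ 1.96107088e-03, -3.52373028e+01, -3.13679159e+01, -5.01136924e-05,
        8.09134974e-03,  6.18838698e-06]), 'eef_pos': array([249.27458306, 489.84897472, 230.37637905]), 'eef_rot': array([ 8.52517395e-01,  5.22698144e-01, -7.79209439e-04,  3.65649145e-04]), 'contact_force': array([-0.59283596,  0.44551325, -0.27606979]), 'torque': array([-0.01575043,  0.00037656, -0.02248695]), 'grip_width': 85.24263162563244}
```

View pics/a.png

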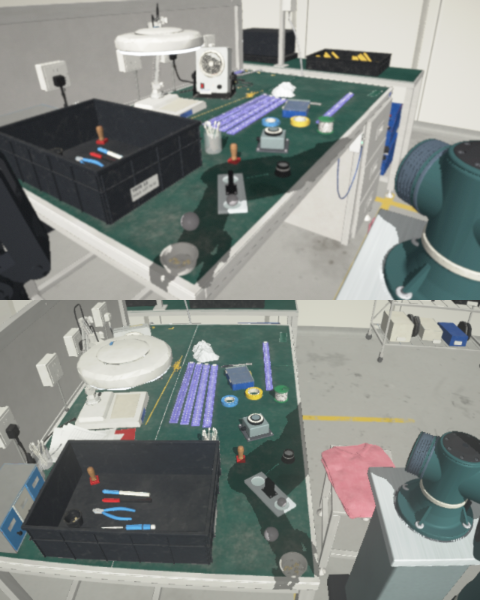

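View pics/wrist0.png

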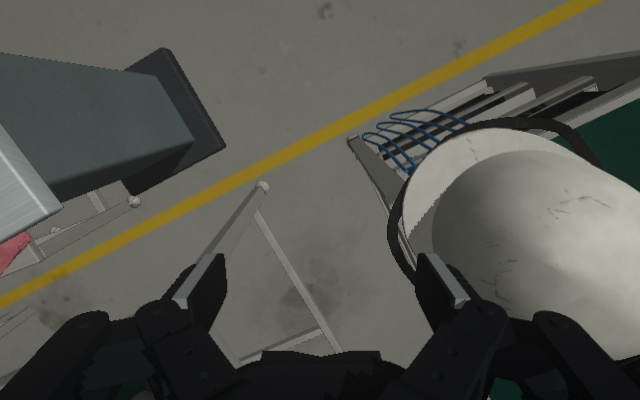

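The overview shows a tray near scene (231,190) and side (270,490), with the camera at scene (271,140) and side (255,425). I'll enlarge both.

Run:
```python
from h import *
a=load('scene0.png');b=load('side0.png')
A=a['pixels'][120:370,200:480,::-1];B=b['pixels'][100:400,260:440,::-1]
A=cv2.resize(A,(448,400),interpolation=cv2.INTER_CUBIC);B=cv2.resize(B,(350,583),interpolation=cv2.INTER_CUBIC)
c=np.zeros((583,798,3),np.uint8);c[:400,:448]=A;c[:,448:]=B
cv2.imwrite('pics/b.png',c)
for n,f in(('s',a),('d',b)):
    T=f['camera_from_world'];print(n,(-T[:3,:3].T@T[:3,3]).round(),f['fx'],f['dist'])
P=cloud(b)
for uv in[(360,550-400+0),(340,166),(384,206),(320,206),(388,336),(360,310),(360,250)]: print(uv,P[uv[1],uv[0]].round())
```

```text
s [ 64. 476. 406.] 447.6838588584824 [-0.04348518  0.          0.          0.          0.        ]
d [469. 624. 746.] 490.0453012128583 [-0.14366291  0.          0.          0.          0.        ]
(360, 150) [ 442. -412.    1.]
(340, 166) [ 490. -282.   47.]
(384, 206) [ 391. -169.   27.]
(320, 206) [ 530. -162.   29.]
(388, 336) [395. 156.  22.]
(360, 310) [443. 110.  31.]
(360, 250) [444. -27.  39.]
```

View pics/b.png

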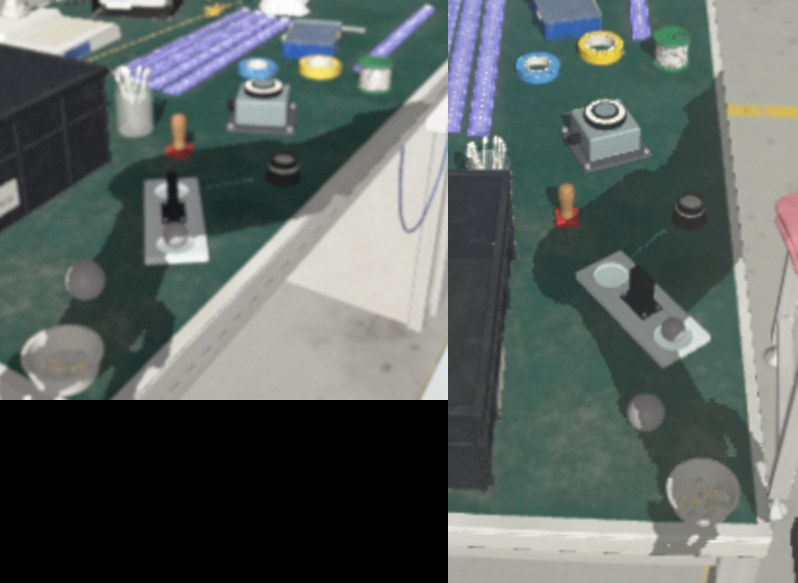

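Candidates for the ball: the large bare ball at side (361,312), and the smaller one in the tray pocket at side (377,270). The tray one is smaller and sits in the only tray with the black grip, so it's the one meant. The camera lens is at side (341,158), the loupe at (384,207), the stamp at (320,207) and the jar at (280,178). Now I'll measure.

```bash
cat > m.py <<'E'
from h import *
def ray2(f,u,g,v):
    c1,d1=rays(f,[u]);c2,d2=rays(g,[v]);d1=d1[0]/np.linalg.norm(d1[0]);d2=d2[0]/np.linalg.norm(d2[0])
    s=np.linalg.lstsq(np.c_[d1,-d2],c2-c1,rcond=None)[0];p,q=c1+s[0]*d1,c2+s[1]*d2
    return (p+q)/2,np.linalg.norm(p-q)
E
python3 - <<'E'
from m import *
a=load('scene0.png');b=load('side0.png')
pk={}
for n,f,box in(('scene',a,(280,220,345,290)),('side',b,(320,225,400,295))):
    P=cloud(f);x0,y0,x1,y1=box;hsv=cv2.cvtColor(f['pixels'],cv2.COLOR_RGB2HSV);S=P[y0:y1,x0:x1];im=hsv[y0:y1,x0:x1]
    pl=((S[...,2]>5)&(S[...,2]<80)&((im[...,1]<70)|(im[...,2]<45))).astype(np.uint8)
    nn,l,st,ce=cv2.connectedComponentsWithStats(pl);k=1+st[1:,4].argmax();pl=l==k
    q=np.argwhere(pl)[:,::-1]+[x0,y0]
    flat=pl&(abs(S[...,2]-10)<4)
    w=onz(f,np.argwhere(flat)[:,::-1]+[x0,y0],10)[:,:2]
    r=cv2.minAreaRect(w.astype(np.float32));print(n,'plate z',np.median(S[...,2][flat]),'rect',r)
    bl=pl&(im[...,2]<45)&(S[...,2]>25)
    W=S[bl];print(' grip',bl.sum(),W[:,2].max(),np.median(W[W[:,2]>45],0),cv2.minAreaRect(W[W[:,2]>45][:,:2].astype(np.float32)))
    print(' sum',np.round(S[pl].max(0)))
# lens ring / housing top
for n,f,box in(('scene',a,(335,160,395,205)),('side',b,(315,140,370,190))):
    P=cloud(f);x0,y0,x1,y1=box;S=P[y0:y1,x0:x1]
    for lo,hi in((30,44),(44,53),(53,62)):
        t=(S[...,2]>lo)&(S[...,2]<hi); W=S[t]
        if len(W)>5: print(n,lo,t.sum(),np.median(W,0).round(1),cv2.minAreaRect(W[:,:2].astype(np.float32)),'px',(np.argwhere(t).mean(0)[::-1]+[x0,y0]).round(1))
for n,uv in(('jar',(280,178)),('stamp',(321,200)),('loupe',(384,207)),('bigball',(361,312)),('ball',(377,270))): print(n,cloud(b)[uv[1],uv[0]].round())
Y=cv2.resize(b['pixels'][135:295,310:410,::-1],None,fx=5,fy=5,interpolation=cv2.INTER_CUBIC)[:, :]
X=cv2.resize(a['pixels'][160:290,280:400,::-1],None,fx=4,fy=4,interpolation=cv2.INTER_CUBIC)
Y=cv2.resize(b['pixels'][145:295,310:410,::-1],None,fx=3.2,fy=4,interpolation=cv2.INTER_CUBIC)
c=np.zeros((600,800,3),np.uint8);c[:520,:480]=X;c[:,480:]=Y;cv2.imwrite('pics/c.png',c)
E
```

```text
scene plate z 9.904084920199665 rect ((442.0553894042969, -35.3895263671875), (60.01749038696289, 157.5835418701172), 37.5253791809082)
 grip 122 55.182774578381725 [440.57638099 -33.57364821  53.55550388] ((442.608154296875, -35.486663818359375), (9.877208709716797, 28.145246505737305), 35.53940200805664)
 sum [512.  40.  55.]
side plate z 8.789748809508637 rect ((445.1911315917969, -35.243804931640625), (62.39485168457031, 153.4079132080078), 37.82155990600586)
 grip 123 57.00641726056347 [446.05450488 -33.95899101  51.97327447] ((445.77191162109375, -35.226539611816406), (10.001898765563965, 25.031591415405273), 36.92159652709961)
 sum [513.  40.  57.]
scene 30 336 [ 474.4 -286.7   40.6] ((486.54266357421875, -306.70159912109375), (67.9635009765625, 63.971858978271484), 23.470367431640625) px [363.8 182.6]
scene 44 135 [ 478.  -293.4   50. ] ((486.4923095703125, -308.2169494628906), (49.421024322509766, 47.81544494628906), 25.80318260192871) px [364.2 176.5]
scene 53 111 [ 485.7 -307.9   54.9] ((485.9247741699219, -305.3363037109375), (45.343570709228516, 44.435150146484375), 19.964927673339844) px [364.8 172.2]
side 30 333 [ 492.3 -288.8   40. ] ((490.3577575683594, -309.8801574707031), (67.85704040527344, 73.50086975097656), 23.873559951782227) px [339.9 165.9]
side 44 164 [ 489.7 -297.4   50.6] ((488.7724304199219, -306.3262634277344), (50.385311126708984, 60.562896728515625), 26.072221755981445) px [340.4 159.9]
side 53 109 [ 490.3 -309.4   54.3] ((489.4364929199219, -308.4158020019531), (41.98161315917969, 42.94898986816406), 65.5643539428711) px [340.6 156.4]
jar [ 623. -221.   57.]
stamp [ 527. -160.   48.]
loupe [ 391. -161.   32.]
bigball [441. 111.  27.]
ball [411.  14.  28.]
```

View pics/c.png

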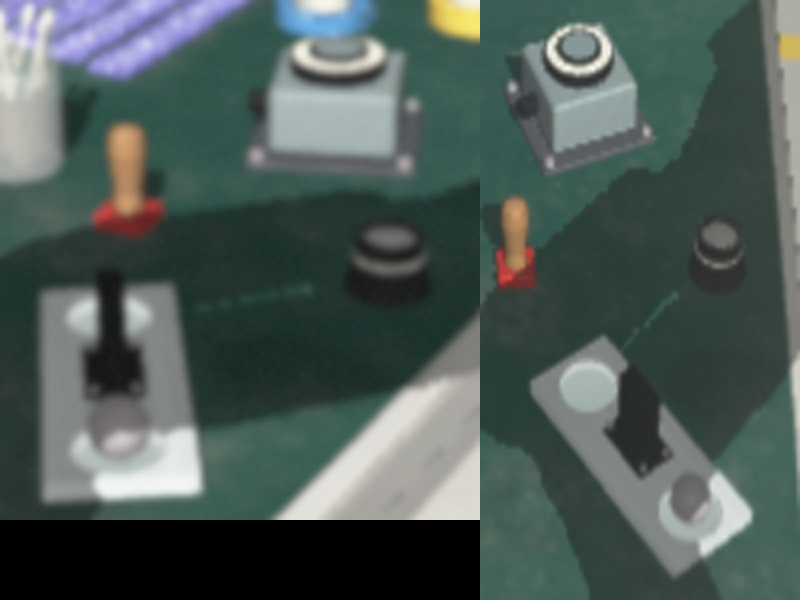

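Both views agree. The tray centre is about (444,-35), its yaw is about 127.6° and its top is at z≈9–10. The grip top is at about 54. The lens is at about (488,-307,55). The crop confirms the small ball in the tray's near pocket (c.png (115,425) and (690,497)). Moving above the tray.

```bash
python3 -m pendant '[{"dp":[-15,16,0],"roll":0,"hand":1},{"dp":[-25,27,0],"roll":0,"hand":1},{"dp":[-26,28,0],"roll":0,"hand":1},{"dp":[-26,28,0],"roll":0,"hand":1},{"dp":[-26,28,0],"roll":0,"hand":1},{"dp":[-26,28,0],"roll":0,"hand":1},{"dp":[-26,28,0],"roll":0,"hand":1},{"dp":[-26,28,0],"roll":0,"hand":1}]' 30
python3 -m pendant '[{"dp":[-26,28,0],"roll":0,"hand":1},{"dp":[-26,28,0],"roll":0,"hand":1},{"dp":[-26,28,0],"roll":0,"hand":1},{"dp":[-26,28,0],"roll":0,"hand":1},{"dp":[-26,28,0],"roll":0,"hand":1},{"dp":[-26,28,0],"roll":0,"hand":1},{"dp":[-26,28,0],"roll":0,"hand":1},{"dp":[-1,5,0],"roll":0,"hand":1}]'
python3 -m pendant '[{"dp":[0,0,0],"roll":8,"hand":1},{"dp":[0,0,0],"roll":8,"hand":1},{"dp":[0,0,0],"roll":8,"hand":1},{"dp":[0,0,0],"roll":1.3,"hand":1},{"dp":[0,0,0],"roll":0,"hand":1},{"dp":[0,0,0],"roll":0,"hand":1},{"dp":[0,0,0],"roll":0,"hand":1},{"dp":[0,0,0],"roll":0,"hand":1}]'
python3 - <<'E'
from m import *
f=grab('wrist','w1.png');P=cloud(f);hsv=cv2.cvtColor(f['pixels'],cv2.COLOR_RGB2HSV)
t=(P[...,2]>45)&(P[...,2]<62)&(abs(P[...,0]-444)<40)&(abs(P[...,1]+35)<40)&(hsv[...,2]<60)
print(t.sum(),np.median(P[t],0))
if t.sum()>20: print(cv2.minAreaRect(onz(f,np.argwhere(t)[:,::-1],54)[:,:2].astype(np.float32)))
t=(abs(P[...,2]-10)<4)&(abs(P[...,0]-444)<90)&(abs(P[...,1]+35)<90)
if t.sum()>20: print(t.sum(),cv2.minAreaRect(onz(f,np.argwhere(t)[:,::-1],10)[:,:2].astype(np.float32)))
E
```

```text
t: 0.95
eef_pos: [348.7, 218.3, 231.1]
eef_rot: [0.852, 0.523, -0.0, 0.0]
contact_force: [0.7, -0.5, -0.6]
grip_width: 85.6
t: 1.75
eef_pos: [445.2, -37.9, 230.6]
eef_rot: [0.854, 0.52, -0.001, 0.0]
contact_force: [-0.8, -0.0, -0.9]
grip_width: 85.4
t: 2.55
eef_pos: [444.7, -34.4, 231.3]
eef_rot: [0.946, 0.324, 0.0, -0.0]
contact_force: [-0.3, 0.0, 0.0]
grip_width: 85.4
339 [442.82333998 -38.10894989  52.98283857]
((442.8834533691406, -38.25360870361328), (11.23971176147461, 30.11516571044922), 37.910423278808594)
5507 ((443.2734680175781, -38.935752868652344), (59.956031799316406, 148.85804748535156), 37.63102722167969)
```

View pics/w1.png

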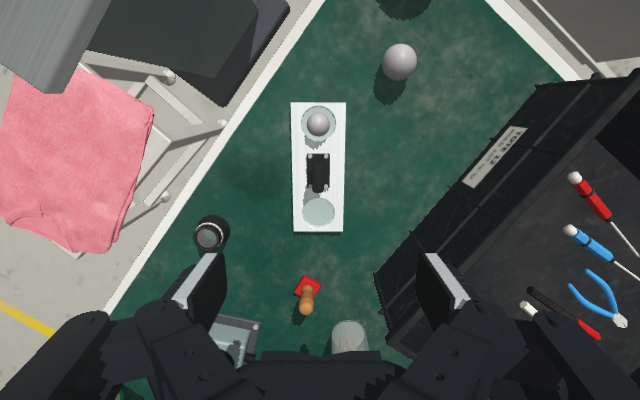

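The wrist view shows the tray at (318,167), with the grip at (318,172) and the ball at (318,123), seen nearly straight on. The wrist puts the grip at (443,-38). I need about -3 in tool x and +1.5 in tool y, then to go down to z≈20.

```bash
python3 -m pendant '[{"dp":[-3,1.5,15],"roll":0,"hand":1},{"dp":[0,0,35],"roll":0,"hand":1},{"dp":[0,0,40],"roll":0,"hand":1},{"dp":[0,0,40],"roll":0,"hand":1},{"dp":[0,0,35],"roll":0,"hand":1},{"dp":[0,0,20],"roll":0,"hand":1},{"dp":[0,0,5],"roll":0,"hand":1},{"dp":[0,0,0],"roll":0,"hand":1}]'
python3 - <<'E'
from m import *
f=grab('wrist','w2.png');s=state();P=cloud(f);hsv=cv2.cvtColor(f['pixels'],cv2.COLOR_RGB2HSV)
for nm,f in(('w',f),('side',grab('side','s2.png'))):
    P=cloud(f);V=cv2.cvtColor(f['pixels'],cv2.COLOR_RGB2HSV)[...,2]
    t=(P[...,2]>45)&(P[...,2]<62)&(np.hypot(P[...,0]-443,P[...,1]+37)<25)&(V<60)
    if t.sum()>20: print(nm,t.sum(),cv2.minAreaRect(onz(f,np.argwhere(t)[:,::-1],54)[:,:2].astype(np.float32)))
print(s['eef_pos'],s['contact_force'])
E
```

```text
t: 3.4
eef_pos: [442.3, -37.4, 40.1]
eef_rot: [0.946, 0.323, -0.001, -0.001]
contact_force: [0.5, -0.3, 0.2]
grip_width: 85.4
w 1624 ((442.3028564453125, -36.94972610473633), (11.557168960571289, 31.874210357666016), 37.13946533203125)
side 65 ((446.163330078125, -31.186779022216797), (12.780211448669434, 30.15589141845703), 36.588069915771484)
[443.51869548 -37.67912624  41.57081255] [-0.35338402 -0.10100917 -0.16165635]
```

View pics/w2.png

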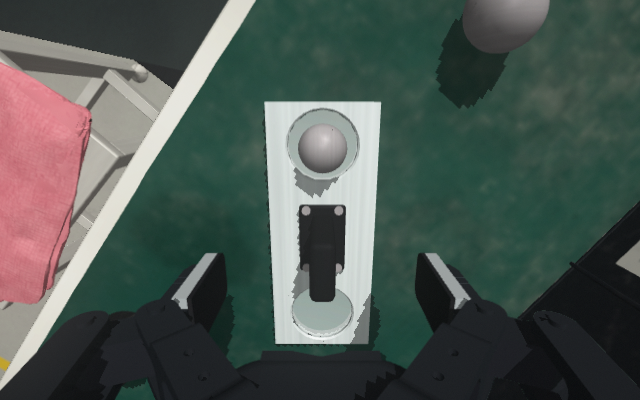

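The grip at (322,255) lies midway between the pads at (205,280) and (437,280). Going down about 21 mm more and closing gently.

```bash
python3 -m pendant '[{"dp":[-0.5,-1,9],"roll":0,"hand":1},{"dp":[0,0,9],"roll":0,"hand":1},{"dp":[0,0,3.5],"roll":0,"hand":0.7},{"dp":[0,0,0],"roll":0,"hand":0.4},{"dp":[0,0,0],"roll":0,"hand":0.1},{"dp":[0,0,0],"roll":0,"hand":-0.2},{"dp":[0,0,0],"roll":0,"hand":-0.4},{"dp":[0,0,0],"roll":0,"hand":-0.55}]' 30
python3 -m pendant '[{"dp":[0,0,0],"roll":0,"hand":-0.6},{"dp":[0,0,0],"roll":0,"hand":-0.65},{"dp":[0,0,0],"roll":0,"hand":-0.7},{"dp":[0,0,0],"roll":0,"hand":-0.75},{"dp":[0,0,0],"roll":0,"hand":-0.8},{"dp":[0,0,0],"roll":0,"hand":-0.9},{"dp":[0,0,0],"roll":0,"hand":-1},{"dp":[0,0,0],"roll":0,"hand":-1}]'
python3 -m pendant '[{"dp":[0,0,-1],"roll":0,"hand":-1},{"dp":[0,0,-2],"roll":0,"hand":-1},{"dp":[0,0,-3],"roll":0,"hand":-1},{"dp":[0,0,-3],"roll":0,"hand":-1},{"dp":[0,0,-3],"roll":0,"hand":-1},{"dp":[0,0,-2],"roll":0,"hand":-1},{"dp":[0,0,-1],"roll":0,"hand":-1},{"dp":[0,0,0],"roll":0,"hand":-1}]'
python3 - <<'E'
from m import *
f=grab('wrist','w3.png');s=state();print(s)
E
```

```text
t: 4.3
eef_pos: [442.5, -37.0, 20.0]
eef_rot: [0.946, 0.323, 0.0, 0.0]
contact_force: [0.4, 0.6, 0.9]
grip_width: 19.2
t: 5.1
eef_pos: [442.5, -36.9, 19.9]
eef_rot: [0.946, 0.323, 0.0, -0.0]
contact_force: [1.2, 0.4, 0.4]
grip_width: 11.6
t: 5.9
eef_pos: [442.5, -37.0, 35.1]
eef_rot: [0.946, 0.323, 0.0, 0.0]
contact_force: [-0.3, -0.7, -3.6]
grip_width: 11.6
{'t': 5.95, 'joints': array([-2.11379878e-01, -1.92676639e-02,  1.88547652e+00,  7.20514273e-05,
        1.27524725e+00, -8.69848867e-01]), 'joint_vel': array([ 0.00019114,  0.00065573,  0.00222407, -0.00102905,  0.00126832,
        0.00189468]), 'effort': array([-1.60818730e-03, -2.85445762e+01, -2.94182539e+01,  1.49711303e-02,
        1.54916570e-02,  3.17269394e-05]), 'eef_pos': array([442.30767438, -37.00142539,  34.86973129]), 'eef_rot': array([9.46293512e-01, 3.23308805e-01, 7.62728938e-05, 5.58715386e-06]), 'contact_force': array([ 1.10912023, -1.06584903, -3.39360667]), 'torque': array([-0.00535074, -0.01674683, -0.02404225]), 'grip_width': 11.761128430647465}
```

View pics/w3.png

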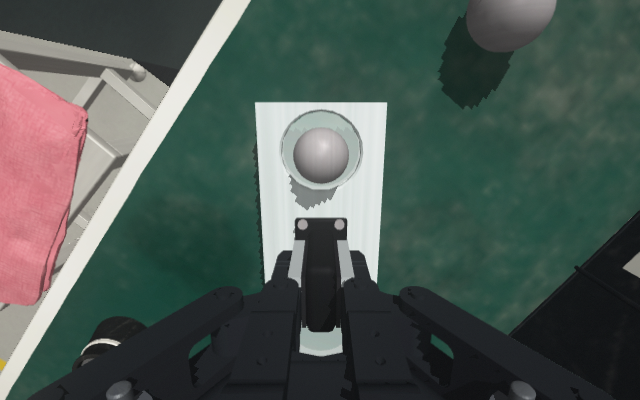

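The grip is held at an opening of 11.6 mm, and the ball is centred in its pocket at (321,155). Contact force is about 3.4 N down, so the tray hangs clear. Lifting with a gentle ramp, then checking.

```bash
python3 -m pendant '[{"dp":[0,0,-2],"roll":0,"hand":-1},{"dp":[0,0,-5],"roll":0,"hand":-1},{"dp":[0,0,-8],"roll":0,"hand":-1},{"dp":[0,0,-10],"roll":0,"hand":-1},{"dp":[0,0,-12],"roll":0,"hand":-1},{"dp":[0,0,-12],"roll":0,"hand":-1},{"dp":[0,0,-12],"roll":0,"hand":-1},{"dp":[0,0,-12],"roll":0,"hand":-1}]'
python3 -m pendant '[{"dp":[0,0,-12],"roll":0,"hand":-1},{"dp":[0,0,-11],"roll":0,"hand":-1},{"dp":[0,0,-9],"roll":0,"hand":-1},{"dp":[0,0,-7],"roll":0,"hand":-1},{"dp":[0,0,-5],"roll":0,"hand":-1},{"dp":[0,0,-3],"roll":0,"hand":-1},{"dp":[0,0,-1],"roll":0,"hand":-1},{"dp":[0,0,0],"roll":0,"hand":-1}]'
cat > t.py <<'E'
from m import *
import sys
f=grab('wrist',sys.argv[1]);s=state();P=cloud(f);V=cv2.cvtColor(f['pixels'],cv2.COLOR_RGB2HSV)
e=s['eef_pos'];zt=e[2]-20+10
t=(abs(P[...,2]-zt)<8)&(np.hypot(P[...,0]-e[0],P[...,1]-e[1])<85)&(V[...,2]>110)&(V[...,1]<40)
W=P[t];A=np.c_[W[:,:2]-e[:2],np.ones(len(W))];c=np.linalg.lstsq(A,W[:,2],rcond=None)[0]
print(t.sum(),'tilt',c[:2],'top z at grip',c[2],'TCP',e,'F',s['contact_force'],s['grip_width'])
q=np.linalg.norm(P-[0,0,0],axis=-1)
cs=cv2.HoughCircles(cv2.medianBlur(V[...,2],5),cv2.HOUGH_GRADIENT,1.5,200,param1=80,param2=25,minRadius=18,maxRadius=45) if 0 else None
a=2*np.arctan2(s['eef_rot'][1],s['eef_rot'][0]);tx=np.array([-np.sin(a),np.cos(a)])
pk=e[:2]+52*tx;print('expected pocket',pk)
b=(P[...,2]>zt+5)&(P[...,2]<zt+28)&(np.hypot(P[...,0]-pk[0],P[...,1]-pk[1])<24)
if b.sum()>50:
    A=np.c_[2*P[b],np.ones(b.sum())];x=np.linalg.lstsq(A,(P[b]**2).sum(1),rcond=None)[0];print('ball sphere',x[:3],np.sqrt(x[3]+x[:3]@x[:3]))
E
python3 t.py w4.png
```

```text
t: 6.75
eef_pos: [442.5, -37.0, 109.2]
eef_rot: [0.946, 0.323, 0.0, 0.0]
contact_force: [-0.3, 0.3, -4.4]
grip_width: 11.7
t: 7.55
eef_pos: [442.1, -37.0, 155.5]
eef_rot: [0.946, 0.323, -0.0, -0.0]
contact_force: [0.4, -0.4, -4.1]
grip_width: 11.8
15973 tilt [-0.00673847  0.00515606] top z at grip 144.30428065538015 TCP [442.05003029 -36.96649366 155.39434909] F [ 0.21633863  0.6854512  -4.5427012 ] 11.544457607904365
expected pocket [410.23206126   4.16277629]
ball sphere [411.64988542   1.78766998 154.07032474] 12.134578904842522
```

Level to under 0.01 rad, with the ball within 3 mm of mid-pocket. Carrying with a smooth ramp of 320 mm along tool (-0.404, 0.915).

```bash
python3 -m pendant '[{"dp":[-1,2.3,0],"roll":0,"hand":-1},{"dp":[-2,4.6,0],"roll":0,"hand":-1},{"dp":[-3,6.9,0],"roll":0,"hand":-1},{"dp":[-4,9.2,0],"roll":0,"hand":-1},{"dp":[-5,11.4,0],"roll":0,"hand":-1},{"dp":[-6,13.7,0],"roll":0,"hand":-1},{"dp":[-7,16,0],"roll":0,"hand":-1},{"dp":[-8,18.3,0],"roll":0,"hand":-1}]'
python3 -m pendant '[{"dp":[-8,18.3,0],"roll":0,"hand":-1},{"dp":[-8,18.3,0],"roll":0,"hand":-1},{"dp":[-8,18.3,0],"roll":0,"hand":-1},{"dp":[-8,18.3,0],"roll":0,"hand":-1},{"dp":[-8,18.3,0],"roll":0,"hand":-1},{"dp":[-8,18.3,0],"roll":0,"hand":-1},{"dp":[-8,18.3,0],"roll":0,"hand":-1},{"dp":[-8,18.3,0],"roll":0,"hand":-1}]'
python3 -m pendant '[{"dp":[-7,16,0],"roll":0,"hand":-1},{"dp":[-6,13.7,0],"roll":0,"hand":-1},{"dp":[-5,11.4,0],"roll":0,"hand":-1},{"dp":[-4,9.2,0],"roll":0,"hand":-1},{"dp":[-3,6.9,0],"roll":0,"hand":-1},{"dp":[-2,4.6,0],"roll":0,"hand":-1},{"dp":[-1,2.3,0],"roll":0,"hand":-1},{"dp":[0,0,0],"roll":0,"hand":-1}]'
python3 t.py w5.png
python3 - <<'E'
from m import *
a=grab('scene','c5.png');b=grab('side','s5.png')
for n,f in(('scene',a),('side',b)):
    P=cloud(f)
    t=(P[...,2]>50)&(P[...,2]<60)&(np.hypot(P[...,0]-488,P[...,1]+307)<30)
    if t.sum()>5: print(n,'lens',t.sum(),np.median(P[t],0).round(1))
    t=(abs(P[...,2]-140)<12)&(np.hypot(P[...,0]-520,P[...,1]+348)<90)
    if t.sum()>5: print(n,'plate',t.sum(),cv2.minAreaRect(P[t][:,:2].astype(np.float32)))
A=a['pixels'][90:290,220:480,::-1];B=b['pixels'][60:260,240:440,::-1]
cv2.imwrite('pics/e.png',np.vstack([cv2.resize(A,(390,300)),cv2.resize(B,(390,300))]))
cv2.imwrite('pics/e.png',np.hstack([cv2.resize(A,(440,340)),cv2.resize(B,(340,340))]))
W=cv2.imread('pics/w5.png');cv2.imwrite('pics/e.png',np.vstack([cv2.imread('pics/e.png'),cv2.resize(W[:,:],(780,487))[:250]]))
E
```

```text
t: 8.4
eef_pos: [464.5, -125.8, 155.8]
eef_rot: [0.946, 0.323, 0.0, 0.0]
contact_force: [0.5, -0.1, -3.6]
grip_width: 11.7
t: 9.2
eef_pos: [503.4, -281.0, 155.6]
eef_rot: [0.946, 0.323, -0.0, -0.0]
contact_force: [1.2, -0.2, -3.9]
grip_width: 11.4
t: 10.0
eef_pos: [520.3, -346.9, 155.8]
eef_rot: [0.946, 0.323, 0.0, -0.0]
contact_force: [0.5, -0.1, -3.2]
grip_width: 11.8
15976 tilt [-0.00611236  0.00547367] top z at grip 144.49440138332093 TCP [ 520.32295095 -346.64358881  155.8475594 ] F [ 0.39436529 -0.30273613 -2.67691878] 11.776093893235425
expected pocket [ 488.49084871 -305.52525632]
ball sphere [ 489.88709469 -308.31886244  154.22534155] 12.138505582884072
scene lens 183 [ 484.8 -303.6   53.4]
scene plate 547 ((520.7096557617188, -346.9066467285156), (61.04512405395508, 156.61720275878906), 37.620304107666016)
side lens 209 [ 490.9 -307.2   53.1]
side plate 848 ((523.2283935546875, -346.84283447265625), (63.6137580871582, 152.73965454101562), 37.830909729003906)
```

View pics/e.png

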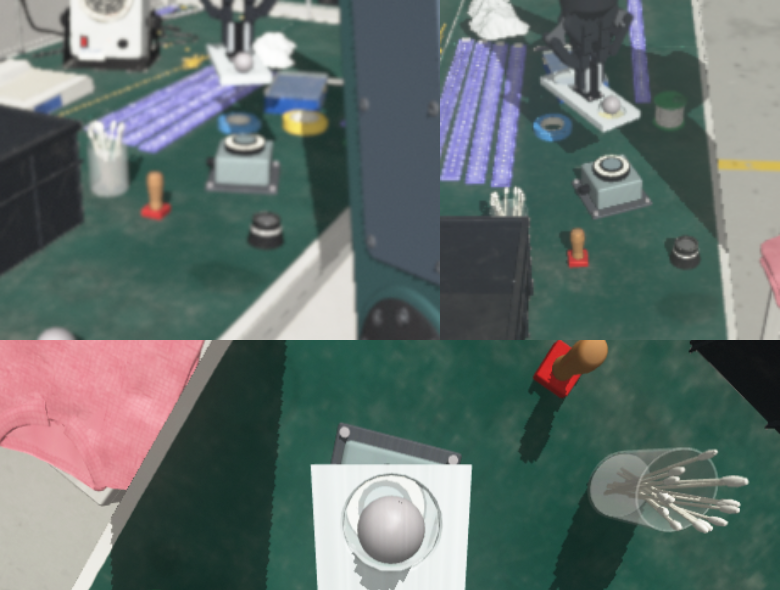

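The pocket is above the lens: in the wrist crop the white lens ring shows through the window right around the ball at (392,525). Loupe, stamp and jar are where they were. Scene and side put the pocket about 3 mm from the lens. I'll shift 2.5 mm in tool x, settle and check once more.

```bash
python3 -m pendant '[{"dp":[-0.5,0,0],"roll":0,"hand":-1},{"dp":[-1,0,0],"roll":0,"hand":-1},{"dp":[-0.5,0,0],"roll":0,"hand":-1},{"dp":[-0.5,0,0],"roll":0,"hand":-1},{"dp":[0,0,0],"roll":0,"hand":-1},{"dp":[0,0,0],"roll":0,"hand":-1},{"dp":[0,0,0],"roll":0,"hand":-1},{"dp":[0,0,0],"roll":0,"hand":-1}]'
python3 -m pendant '[{"dp":[0,0,0],"roll":0,"hand":-1},{"dp":[0,0,0],"roll":0,"hand":-1},{"dp":[0,0,0],"roll":0,"hand":-1},{"dp":[0,0,0],"roll":0,"hand":-1},{"dp":[0,0,0],"roll":0,"hand":-1},{"dp":[0,0,0],"roll":0,"hand":-1},{"dp":[0,0,0],"roll":0,"hand":-1},{"dp":[0,0,0],"roll":0,"hand":-1}]'
python3 t.py w6.png
python3 - <<'E'
from m import *
b0=load('side0.png');b=grab('side')
for n,x,y in(('stamp',527,-160),('loupe',391,-161)):
    r=[]
    for f in(b0,b):
        P=cloud(f);t=(P[...,2]>12)&(P[...,2]<70)&(np.hypot(P[...,0]-x,P[...,1]-y)<35);r.append(P[t].mean(0).round(1))
    print(n,*r)
workorder.close_job()
E
```

```text
t: 10.95
eef_pos: [518.3, -348.5, 155.7]
eef_rot: [0.946, 0.323, 0.0, -0.0]
contact_force: [-0.5, 0.5, -3.3]
grip_width: 11.6
t: 11.75
eef_pos: [518.3, -348.5, 155.8]
eef_rot: [0.946, 0.323, 0.0, -0.0]
contact_force: [0.5, 0.9, -2.5]
grip_width: 11.7
15984 tilt [-0.0059684   0.00529444] top z at grip 144.48462655302617 TCP [ 518.2918652  -348.53085112  155.78994923] F [-0.35087064 -0.45848145 -3.85986466] 11.646381649490104
expected pocket [ 486.47533344 -307.40046932]
ball sphere [ 487.82228394 -309.81815326  154.23891522] 12.132664069942344
stamp [ 529.1 -165.    37.4] [ 529.  -165.1   37.5]
loupe [ 390.2 -173.5   23.6] [ 390.2 -173.    23.4]
the job is handed in; nothing more can be done
```

I gripped the tray at 30 N, lifted it, carried it level to the upward-looking camera and handed the job in at about 12 s, still holding it there. The hand-in gives no verdict.

- **Position:** the pocket is at about (486,-307) mm and the lens at about (488,-307). The two fixed cameras disagreed on the lens by about 3 mm, well inside the 15 mm limit.
- **Height:** the tray's underside is about 135 mm up, roughly 80 mm above the lens.
- **Level and still:** tilt is about 0.008 rad, and the last readings show no movement.
- **Ball:** its measured centre is about 3 mm from mid-pocket. The same offset has shown since the lift, so it is probably calibration.
- **Bystanders:** stamp and loupe are within 1 mm of their start positions. I checked the jar only by eye in the picture; it looked undisturbed.

No check failed.

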